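# Sort the marker and the spare battery, then hold the canister's cap off

## Robot

A 6-joint arm with a two-finger parallel gripper is mounted at the origin on the work surface. World frame = base frame: x ahead of the robot, y to its left, z up, the work surface at z = 0. Lengths are in m, angles in rad, forces in N, time in s.
With the tool pointing down it reaches from about 0.375 to 0.975 m from the base axis. Payload 3.8 kg.
Tool frame: the origin (TCP) lies at the very end of the fingers, on their centre line; the grasp point (between the pads) lies 19 mm behind it; z points along the fingers, y is the line along which they close (so a half turn about z gives the same grasp; the last joint's range is limited). The gripper opens to 85 mm and grips with 20 to 120 N. Pads are 22 mm wide; open, the fingers measure 114 mm over their backs; the gripper's body (76 mm by 85 mm) begins 54 mm behind the grasp point. The pads swing forward as they close: fully open they stand 13 mm farther back than shut.
Start: joints at [-1.182, 0.264, 1.604, -0, 1.274, -0.037], TCP at [0.279, -0.615, 0.211] pointing down, gripper open.
Joint ranges: [-2.63, 2.63], [-0.94, 2.18], [0.31, 2.57], [-1.31, 4.45], [0, 2.66], [-2.55, 2.55]. Speed limits (rad/s): [2.57, 2.57, 3.14, 3.14, 3.14, 3.14].

## Interface

Orientations are given as a rotation vector (axis times angle).
In Python, from workcell import read_state, read_camera, calibration, finish_job gives the robot as it stands.
- The arm moves only by the tool step_arm, never from a script. Its argument "commands" is a list of rows, each an object of numbers: "fingers": the gripper's target within -1 to 1 (shut at 1, half-way at 0, fully open at -1); "dx", "dy", "dz": the shift along the tool's x, y, z in m; "roll": the turn about the tool's z in degrees. In form: [{"fingers": .., "dx": .., "dy": .., "dz": .., "roll": ..}, ...]. A call has 1 to 8 rows; each row is the pose to reach, as a shift and turn from the pose commanded when the call began, along the tool's axes at that moment; what a row does not reach only later rows make up. A row lasts 1/8 s, in which the tool goes at most 62.5 mm and 10.7 degrees, less where a joint would pass 70% of its speed; a pose out of reach is approached as far as the arm can. A call with a gripper value outside its range is refused whole. The fingers move at their own pace and stop on an object; "squeeze" is the grip in N (left out, the last holds). Time passes only in rows, so rows that repeat a pose let the fingers close. It gives the time, the measured TCP pose, the force, the opening and the grip force at its end, in the units of the state.
- read_state(): the state, without advancing time (a new reading comes with each control period).
- read_camera(name): name is "side" or "top" or "wrist"; returns (picture, depth): 420x560x3 uint8, blue, green, red; 420x560 float32, m along the optical axis (not along the pixel's ray), 0 where there is no reading.
- calibration(name): a dict with "intrinsics" (3x3 intrinsics, pixels), "world_to_cam" (4x4, takes a point from world to camera coordinates). Camera axes: x right, y up, looking along -z (the intrinsics and any distortion apply to the point x, -y, -z); pixel columns grow to the right and rows downward; lengths in m; the calibration is good to about 2 mm. A picture is of the moment at which its call begins: read the wrist's pose just before it. calibration takes no time and is no camera call; for the wrist camera it gives the pose at the moment of the call.
- finish_job(): hands the job in; it is judged then, once.
The state is a dict: "time": time; "q": joint angles; "joint_vel": joint speeds; "joint_torque": joint torques, N m; "tool_pos": TCP position; "tcp_rot": TCP orientation; "wrist_force": force on the tool from outside, world axes, zero at the start; "torque": the same for the moment, N m; "width": opening from 0.0 (shut) to 1.0 (fully open); "grip_force": force on a finger pad.
Only numpy, scipy, OpenCV 4.12 (cv2) and the standard library are available. Lean on these libraries where they do the work, as an engineer would, in place of code of your own. Each camera call takes 0.05 s, during which the arm holds its last target. There are 200 camera calls.

## Task

I have just changed some batteries: put the marker into the clear tier that holds the pens and the loose block battery into the clear tier that holds the batteries, then open the steel canister nearer to the desk lamp, so that I can drop the old ones in. Its cap may open either way round, so try both; lift the cap straight off and finish while still holding it, level and still, a good 5 cm clear above its canister. Leave the other canister closed and everything else where it stands.

Things in the scene. Friction and masses are not known exactly. Their poses are not given: they have to be found in the camera images.
- marker_center (a point): centre of a flat grey marker with a black cap end, 130 x 20 mm, 15 mm high, 30 g, lying on the table; x along its length, z up
- battery_center (a point): centre of a loose 9-volt block battery of dark metal, 48 x 26.5 mm, 17.5 mm high, 45 g, lying flat, two round terminals on its +x end; x along its length, z up
- bin_pens: clear acrylic tier with two slim black round pens lying along its +y wall (they fill the strip y = 20 to 42 mm, up to 15 mm high), 170 x 92 mm outside, 40 mm high, walls and floor 3 mm thick, open on top, stuck down. Origin at the centre of its underside, x along its length. The free floor is y = -43 to +20 mm. Its rim is at 40 mm.
- bin_batteries: clear acrylic tier with a row of three block batteries lying along its +y wall (they fill the strip y = 16 to 42 mm, up to 21 mm high), 170 x 92 mm outside, 40 mm high, walls and floor 3 mm thick, open on top, stuck down. Origin at the centre of its underside, x along its length. The free floor is y = -43 to +15 mm. Its rim is at 40 mm.
- canister_a: one of two identical round steel canisters, stuck down: body 68 mm diameter to 48 mm height, then a neck 48 mm diameter to the mouth at 75 mm. Origin at the centre of its underside, z up. One canister opens clockwise, the other anticlockwise; which is not known and cannot be seen. Its cap is held by a crossbar that reaches 13 mm into the mouth; 15 mm of lift clears it.
- canister_b: one of two identical round steel canisters, stuck down: body 68 mm diameter to 48 mm height, then a neck 48 mm diameter to the mouth at 75 mm. Origin at the centre of its underside, z up. One canister opens clockwise, the other anticlockwise; which is not known and cannot be seen. Its cap is held by a crossbar that reaches 13 mm into the mouth; 15 mm of lift clears it.
- cap_a_center (a point): centre of the black ribbed round cap on canister_a: 52 mm diameter, 28 mm tall, about 60 g; this point is 89 mm above the table while it is on; z up, turns with the cap. Locked, it lifts only 2 mm. Turned the right way 50 to 75 degrees it meets a stop and is free to lift; the wrong way it stops within 15 degrees. It turns easily; fingers turned past a stop slip round it.
- cap_b_center (a point): centre of the black ribbed round cap on canister_b: 52 mm diameter, 28 mm tall, about 60 g; this point is 89 mm above the table while it is on; z up, turns with the cap. Locked, it lifts only 2 mm. Turned the right way 50 to 75 degrees it meets a stop and is free to lift; the wrong way it stops within 15 degrees. It turns easily; fingers turned past a stop slip round it.
- lamp: aluminium desk lamp, base 120 mm diameter, about 340 mm high, standing at the far left or far right of the table; origin at the centre of its base. The canister nearer to it is the one to open
- remote: bystander: teal remote 150 x 44 x 18 mm, origin at the centre of its underside, x along its length
- cup: bystander: stainless steel cup 76 mm diameter, 90 mm high, origin at the centre of its underside
- dish: bystander: white ceramic dish 100 mm diameter, 28 mm high, origin at the centre of its underside
- controller: bystander: black game controller about 130 mm wide, 35 mm high, origin under its centre

How it is judged:
By the outcome, as a careful person would: the job done as asked, in the order asked, and still so for the second after the job is handed in, while the arm keeps its last pose, push and grip.
It also fails if it takes over 72 s, if anything falls off the work surface, if the arm or the gripper's body presses on something with over 40 N, if the wrist force passes 120 N, or if a joint passes its speed limit or range.

## Working session

There is one attempt and no reset: what is moved stays moved. The work goes in short steps, Python scripts to look and compute and a tool call to move; the robot and the scene stay as the last step left them, time stands still between calls to the robot, and variables do not carry over. Pictures are saved under pics/ and viewed, at most 10 in all, crops included, and the job is handed in when it is done.

Besides the shell and the picture viewer there is one more tool, called after ">>>" as name(argument=value, ...) on one line, values as JSON. step_arm: Moves the arm, as the interface text tells. Its arguments: {"type":"object","properties":{"commands":{"type":"array","items":{"type":"object","properties":{"fingers":{"type":"number"},"dx":{"type":"number"},"dy":{"type":"number"},"dz":{"type":"number"},"roll":{"type":"number"}}}},"squeeze":{"type":"number"}},"required":["commands"]}

```bash
mkdir -p pics; ls; python3 - <<'E'
from workcell import *
import cv2,numpy as np
for n in("top","side"):
    p,d=read_camera(n); cv2.imwrite(f"pics/{n}0.png",p); np.save(f"{n}0.npy",d); c=calibration(n); print(n,c)
s=read_state(); print(s["time"],s["tool_pos"],s["tcp_rot"],s["width"])
E
```

```text
pics
top {'intrinsics': array([[386.83993868,   0.        , 276.23170369],
       [  0.        , 386.83993868, 207.30366305],
       [  0.        ,   0.        ,   1.        ]]), 'world_to_cam': array([[ 0.00358332, -0.99996335, -0.00777557,  0.02649012],
       [ 0.99685718,  0.00295661,  0.07916446, -0.62226604],
       [-0.07913857, -0.00803481,  0.99683124, -1.110011  ],
       [ 0.        ,  0.        ,  0.        ,  1.        ]])}
side {'intrinsics': array([[542.10842644,   0.        , 281.10405829],
       [  0.        , 542.10842644, 201.65880489],
       [  0.        ,   0.        ,   1.        ]]), 'world_to_cam': array([[-0.90469213, -0.42601945,  0.00629172,  0.5614189 ],
       [ 0.24388301, -0.50568691,  0.82752754, -0.20241024],
       [-0.34936118,  0.75019209,  0.56138987, -1.09033649],
       [ 0.        ,  0.        ,  0.        ,  1.        ]])}
0.1 [ 0.27851975 -0.61406177  0.20995966] [-3.06864903e+00 -6.63289515e-01  5.87496135e-04] 0.9994056990496104
```

View pics/top0.png

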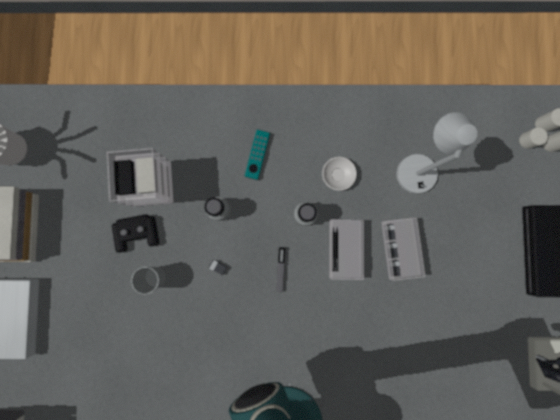

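View pics/side0.png

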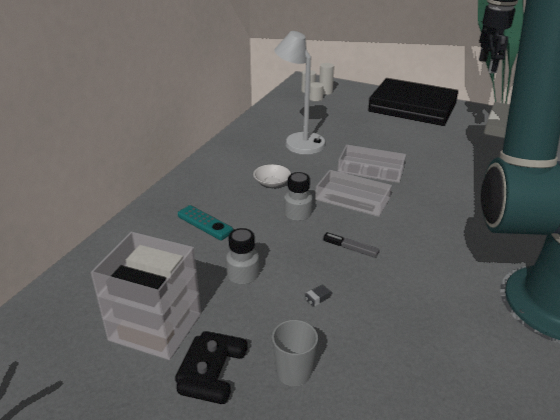

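The top view shows the marker at (281,269), the battery at (218,267), the pens bin at (347,250) with pens on its left (+y) side, and the battery bin at (404,249). The canisters are at (307,213) and (215,208). The lamp base is at (417,172), so the canister at (307,213) is the one to open. The side view agrees.

```bash
cat > h.py <<'E'
from workcell import *
import cv2,numpy as np
def ray(c,uv,z):
    "pixels -> world points on the plane at height z"
    K,T=c["intrinsics"],c["world_to_cam"]; R,t=T[:3,:3],T[:3,3]
    uv=np.atleast_2d(np.asarray(uv,float)); n=cv2.undistortPoints(uv[:,None],K,None)[:,0]
    d=np.c_[n[:,0],-n[:,1],-np.ones(len(n))]@R; o=-R.T@t
    return o+d*((z-o[2])/d[:,2])[:,None]
def cloud(c,d):
    K,T=c["intrinsics"],c["world_to_cam"]; v,u=np.indices(d.shape)
    P=np.stack([(u-K[0,2])/K[0,0]*d,-(v-K[1,2])/K[1,1]*d,-d],-1)
    return (P-T[:3,3])@T[:3,:3]
E
python3 - <<'E'
from h import *
p=cv2.imread("pics/top0.png"); d=np.load("top0.npy"); c=calibration("top"); P=cloud(c,d)
print("table z",np.median(P[225:245,170:200,2]))
cr=p[180:300,200:440]; cv2.imwrite("pics/top0c.png",cv2.resize(cr,None,fx=3.3,fy=3.3,interpolation=cv2.INTER_CUBIC))
z=P[...,2]
for n,(u0,u1,v0,v1),lo,hi in [("marker",(265,298,238,300),.007,.03),("batt",(203,235,252,280),.008,.03),("penbin",(322,372,212,288),.03,.05),("batbin",(376,432,210,288),.03,.05),("capL",(195,235,190,225),.09,.12),("capR",(290,325,195,230),.09,.12)]:
    m=np.zeros(z.shape,np.uint8); m[v0:v1,u0:u1]=((z>lo)&(z<hi))[v0:v1,u0:u1]
    q=P[m>0]; 
    if len(q)<5: print(n,len(q)); continue
    (cx,cy),(w,h),a=cv2.minAreaRect((q[:,:2]*1000).astype(np.float32))
    print(n,len(q),"rect mm",np.round([cx,cy,w,h,a],1),"mean",(q.mean(0)*1000).round(1))
E
```

```text
table z 0.0006217871695563146
marker 309 rect mm [448.6   3.5  59.2 166.5  76.4] mean [442.4  15.   15. ]
batt 156 rect mm [447.4 201.5  49.2  26.3  61.3] mean [447.2 200.1  17.5]
penbin 320 rect mm [ 500.8 -175.1   92.5  169.9   89.3] mean [ 494.9 -174.9   38.6]
batbin 340 rect mm [ 503.2 -339.6  170.1   94.2    6.7] mean [ 500.  -341.4   38.1]
capL 301 rect mm [618.1 198.8  50.7  51.6  29.8] mean [617.6 198.5 103.2]
capR 291 rect mm [602.4 -56.1  51.8  49.4   1.1] mean [602.9 -56.1 103.7]
```

View pics/top0c.png

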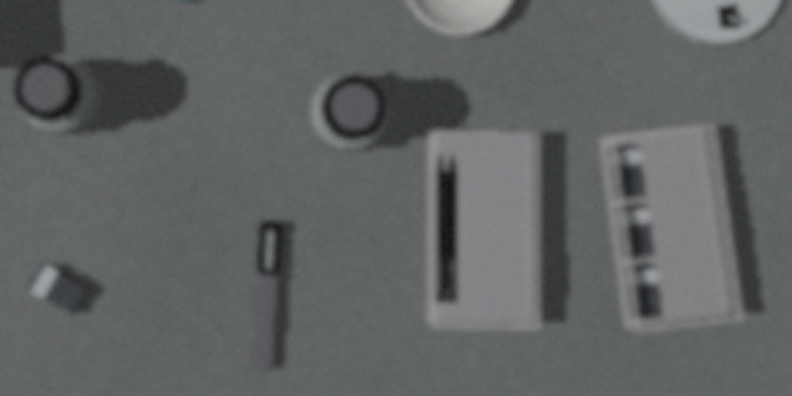

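The crop confirms both bin orientations, with pens and batteries on the +y (left) sides. The marker runs nearly along world x, and the battery's terminals point left (+y). Next I refit the marker and write a move helper.

```bash
cat >> h.py <<'E'
from scipy.spatial.transform import Rotation as Ro
def go(x,y,z,th):
    "shift and roll to reach world x,y,z with the tool's x at angle th (deg)"
    s=read_state(); R=Ro.from_rotvec(s["tcp_rot"]).as_matrix()
    a=np.degrees(np.arctan2(R[1,0],R[0,0])); r=(a-th+180)%360-180
    print("at",np.round(s["tool_pos"],4),"th",round(a,1),"tilt",round(np.degrees(np.arccos(-R[2,2])),2),"t",s["time"],"w",round(s["width"],3),"q6",s["q"][5])
    print(" move d",np.round(R.T@(np.array([x,y,z])-s["tool_pos"]),4),"roll",round(r,1))
E
python3 - <<'E'
from h import *
p=cv2.imread("pics/top0.png"); d=np.load("top0.npy"); c=calibration("top"); P=cloud(c,d); z=P[...,2]
m=np.zeros(z.shape,np.uint8); m[245:295,272:291]=((z>.007)&(z<.03))[245:295,272:291]
q=P[m>0]; print(len(q),cv2.minAreaRect((q[:,:2]*1000).astype(np.float32)))
g=cv2.fitLine((q[:,:2]*1000).astype(np.float32),cv2.DIST_HUBER,0,.01,.01).ravel(); print(g,np.ptp(q[:,0]),q[:,0].min(),q[:,0].max())
lb=P[160:190,400:435]; print("lamp base",np.median(lb[lb[...,2]<.04],0))
go(.445,.015,.2,0)
E
```

```text
306 ((442.2196960449219, 13.734819412231445), (26.388484954833984, 128.69496154785156), 83.7884521484375)
[ 9.9806553e-01 -6.2170774e-02  4.4191623e+02  1.5087574e+01] 0.12770619781512021 0.3784564506265267 0.5061626484416469
lamp base [ 0.71729449 -0.38395826  0.01731732]
at [ 0.2785 -0.6141  0.21  ] th 24.4 tilt 0.12 t 0.1 w 0.999 q6 -0.03686526471097057
 move d [ 0.4114 -0.5041  0.0111] roll 24.4
```

>>> step_arm(commands=[{"fingers":-0.2,"dx":0.411,"dy":-0.504,"dz":0.06,"roll":28},{"fingers":-0.2,"dx":0.411,"dy":-0.504,"dz":0.06,"roll":28},{"fingers":-0.2,"dx":0.411,"dy":-0.504,"dz":0.06,"roll":28},{"fingers":-0.2,"dx":0.411,"dy":-0.504,"dz":0.06,"roll":28},{"fingers":-0.2,"dx":0.411,"dy":-0.504,"dz":0.06,"roll":28},{"fingers":-0.2,"dx":0.411,"dy":-0.504,"dz":0.06,"roll":28},{"fingers":-0.2,"dx":0.411,"dy":-0.504,"dz":0.06,"roll":28},{"fingers":-0.2,"dx":0.411,"dy":-0.504,"dz":0.06,"roll":28}], squeeze=40)

```text
time: 1.1
tool_pos: [0.4059, -0.1314, 0.1649]
tcp_rot: [3.14, -0.1, 0.001]
wrist_force: [1.1, 0.4, 0.2]
width: 0.602
grip_force: 0.0
```

```bash
python3 -c "
from h import *
go(.442,.015,.14,-4)"
```

```text
at [ 0.4059 -0.1314  0.1649] th -3.6 tilt 0.02 t 1.1 w 0.602 q6 1.2626718040033356
 move d [ 0.0267 -0.1484  0.0249] roll 0.4
```

>>> step_arm(commands=[{"fingers":-0.2,"dx":0.027,"dy":-0.148,"dz":0.025,"roll":0.4},{"fingers":-0.2,"dx":0.027,"dy":-0.148,"dz":0.025,"roll":0.4},{"fingers":-0.2,"dx":0.027,"dy":-0.148,"dz":0.025,"roll":0.4},{"fingers":-0.2,"dx":0.027,"dy":-0.148,"dz":0.025,"roll":0.4}])

```text
time: 1.6
tool_pos: [0.4416, 0.0143, 0.1395]
tcp_rot: [-3.14, 0.103, 0.003]
wrist_force: [0.6, -0.1, 0.3]
width: 0.599
grip_force: 0.0
```

```bash
python3 - <<'E'
from h import *
c=calibration("wrist"); p,d=read_camera("wrist"); cv2.imwrite("pics/w1.png",p); P=cloud(c,d); z=P[...,2]
print("table",np.median(z))
m=((z>.007)&(z<.03)).astype(np.uint8); n,l,s,ce=cv2.connectedComponentsWithStats(m)
for i in range(1,n):
    if s[i,4]>500:
        q=(P[l==i][:,:2]*1000).astype(np.float32); print(s[i],cv2.minAreaRect(q),np.median(z[l==i]))
        print(cv2.fitLine(q,cv2.DIST_HUBER,0,.01,.01).ravel())
go(.442,.015,.14,-4)
E
```

```text
table -0.0008093862612611779
[  26    0   61   50 1130] ((595.5745239257812, 183.9468994140625), (16.60154914855957, 57.34727478027344), 34.57012939453125) 0.018828982809971237
[  0.7053728   -0.70883656 595.9789     175.73323   ]
[311   0  67  47 572] ((581.4485473632812, -44.58371353149414), (60.87619400024414, 19.70133399963379), 59.46555709838867) 0.01887532790717281
[ 5.6691933e-01  8.2377332e-01  5.7719281e+02 -3.9080116e+01]
[ 444    6  116  209 5250] ((500.2074279785156, -179.7421875), (82.90559387207031, 165.3780059814453), 89.45088958740234) 0.01863163147074733
[ 9.99940038e-01 -1.09527195e-02  5.01740112e+02 -2.18629883e+02]
[ 424    9   31  209 2585] ((500.884765625, -130.03921508789062), (2.6516754627227783, 170.07655334472656), 89.32379150390625) 0.01913414598787802
[ 9.9991930e-01 -1.2703857e-02  5.0837448e+02 -1.3015024e+02]
[ 446   41   21  151 1002] ((501.1512451171875, -151.10789489746094), (8.115887641906738, 130.78366088867188), 89.27432250976562) 0.01220976430239027
[ 9.9983412e-01 -1.8212454e-02  4.9444116e+02 -1.4996059e+02]
[ 267  128   22  130 2608] ((440.9930725097656, 15.007586479187012), (19.320602416992188, 128.64886474609375), 86.6759033203125) 0.013396732970633346
[ 9.9832720e-01 -5.7817139e-02  4.4535892e+02  1.4457796e+01]
[  61  182   57   44 1532] ((446.60516357421875, 200.6051788330078), (49.617408752441406, 27.60439682006836), 61.367347717285156) 0.015874511095846415
[  0.4822346   0.8760421 447.1467    197.27705  ]
at [0.4417 0.0131 0.1397] th -3.9 tilt 0.08 t 1.65 w 0.597 q6 1.6120849810151368
 move d [ 0.0002 -0.0019 -0.0003] roll 0.1
```

View pics/w1.png

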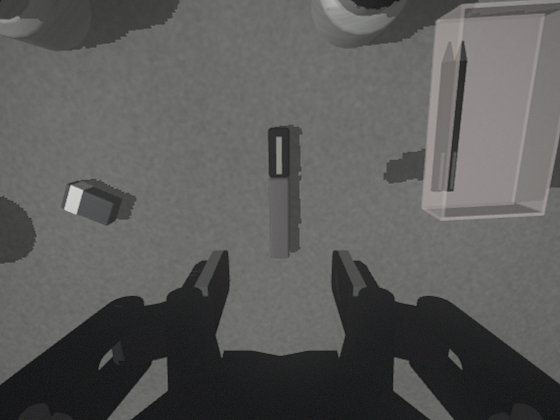

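The wrist view shows the marker between the fingers at (279,192), the battery at (90,203) and the pens bin at upper right. All of these match the top-view measurements, so I descend and grip.

>>> step_arm(commands=[{"fingers":-0.2,"dx":-0.001,"dy":-0.002,"dz":0.06,"roll":-0.4},{"fingers":-0.2,"dx":-0.001,"dy":-0.002,"dz":0.11,"roll":-0.4},{"fingers":-0.2,"dx":-0.001,"dy":-0.002,"dz":0.136,"roll":-0.4},{"fingers":-0.2,"dx":-0.001,"dy":-0.002,"dz":0.136,"roll":-0.4},{"fingers":1,"dx":-0.001,"dy":-0.002,"dz":0.136,"roll":-0.4},{"fingers":1,"dx":-0.001,"dy":-0.002,"dz":0.136,"roll":-0.4},{"fingers":1,"dx":-0.001,"dy":-0.002,"dz":0.136,"roll":-0.4},{"fingers":1,"dx":-0.001,"dy":-0.002,"dz":0.136,"roll":-0.4}], squeeze=30)

```text
time: 2.65
tool_pos: [0.442, 0.0147, 0.005]
tcp_rot: [3.14, -0.099, 0.002]
wrist_force: [-0.3, -0.5, -0.3]
width: -0.003
grip_force: 0.0
```

```bash
python3 - <<'E'
from h import *
print(read_state()["width"],read_state()["tool_pos"])
p,d=read_camera("side"); w,_=read_camera("wrist")
a=cv2.resize(p[200:290,290:420],None,fx=4,fy=4); b=cv2.resize(w,(400,300)); 
o=np.zeros((360,800,3),np.uint8); o[:,:400]=a[:,60:460]; o[:300,400:]=b; cv2.imwrite("pics/s2.png",o)
E
```

```text
-0.0025278547474420973 [0.44199352 0.01474132 0.00498314]
```

View pics/s2.png

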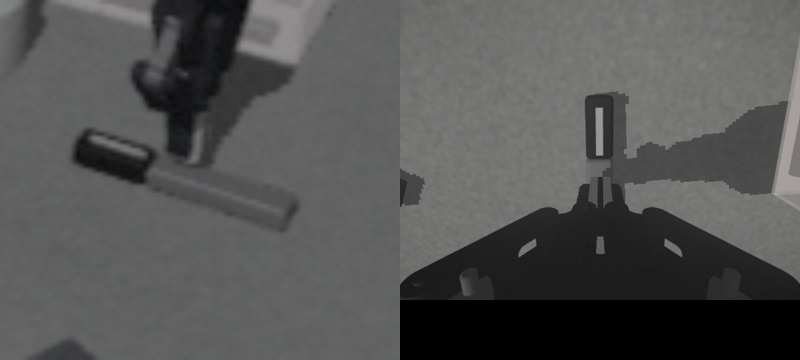

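The side crop shows the fingers shut at (185,160) against or over the marker's body. In the wrist crop the marker's cap is still ahead of the fingers at (600,125). I check numerically whether the marker moved and how low the tips are.

```bash
python3 - <<'E'
from h import *
for n in("top","wrist","side"):
    c=calibration(n); p,d=read_camera(n); P=cloud(c,d); ok=(d>0)
    m=ok&(abs(P[...,0]-.442)<.08)&(abs(P[...,1]-.015)<.06)
    mk=m&(P[...,2]>.007)&(P[...,2]<.022)&(abs(P[...,0]-.442)>.02)
    q=P[mk]; print(n,len(q),"marker", cv2.minAreaRect((q[:,:2]*1000).astype(np.float32)) if len(q)>5 else "",np.median(q[:,2]) if len(q) else "")
    f=m&(abs(P[...,0]-.442)<.014)
    for a,b in[(.004,.010),(.010,.016),(.016,.022),(.022,.03),(.03,.04)]:
        r=P[f&(P[...,2]>a)&(P[...,2]<b)]
        if len(r): print("  z",a,len(r),"y",r[:,1].min().round(4),r[:,1].max().round(4),"x",r[:,0].min().round(3),r[:,0].max().round(3))
E
```

```text
top 83 marker ((493.8775939941406, 36.83873748779297), (71.69055938720703, 37.90960693359375), 76.87655639648438) 0.014916830370776393
wrist 3582 marker ((441.24273681640625, 14.72072982788086), (20.034488677978516, 129.19126892089844), 86.40703582763672) 0.01348390704426097
  z 0.004 2 y 0.004 0.0238 x 0.449 0.454
  z 0.01 713 y 0.0037 0.0242 x 0.439 0.456
  z 0.022 76 y 0.0032 0.0239 x 0.447 0.453
  z 0.03 516 y -0.0 0.0271 x 0.447 0.453
side 312 marker ((439.11065673828125, 16.34239959716797), (24.254257202148438, 129.84449768066406), 87.98577880859375) 0.014584847866913157
  z 0.004 25 y -0.0306 0.0419 x 0.431 0.455
  z 0.01 60 y 0.002 0.0302 x 0.428 0.456
  z 0.016 20 y 0.011 0.0277 x 0.429 0.456
  z 0.022 11 y 0.0172 0.0243 x 0.43 0.451
  z 0.03 31 y 0.0135 0.0309 x 0.428 0.451
```

```bash
python3 - <<'E'
from h import *
s=read_state(); print(s["tool_pos"],s["width"],s["wrist_force"],s["grip_force"])
c=calibration("wrist"); p,d=read_camera("wrist"); P=cloud(c,d)
# image centre of fingers: columns around x=279
for v in range(215,300,5):
    print(v,[tuple((P[v,u]*1000).round().astype(int)) for u in (272,279,286)],p[v,279])
E
```

```text
[0.44133679 0.01478994 0.00426318] 0.004186499792682605 [-0.02342146 -0.4499011  -0.27412744] 0.0
215 [(np.int64(465), np.int64(16), np.int64(14)), (np.int64(465), np.int64(13), np.int64(14)), (np.int64(464), np.int64(9), np.int64(13))] [150 153 153]
220 [(np.int64(462), np.int64(17), np.int64(13)), (np.int64(461), np.int64(13), np.int64(12)), (np.int64(461), np.int64(9), np.int64(13))] [46 47 47]
225 [(np.int64(459), np.int64(17), np.int64(12)), (np.int64(458), np.int64(13), np.int64(12)), (np.int64(459), np.int64(9), np.int64(13))] [92 91 92]
230 [(np.int64(456), np.int64(17), np.int64(13)), (np.int64(456), np.int64(13), np.int64(13)), (np.int64(456), np.int64(10), np.int64(14))] [103 103 105]
235 [(np.int64(454), np.int64(17), np.int64(14)), (np.int64(453), np.int64(13), np.int64(14)), (np.int64(453), np.int64(10), np.int64(13))] [103 104 104]
240 [(np.int64(451), np.int64(17), np.int64(15)), (np.int64(451), np.int64(14), np.int64(14)), (np.int64(450), np.int64(10), np.int64(13))] [104 103 105]
245 [(np.int64(448), np.int64(18), np.int64(15)), (np.int64(448), np.int64(14), np.int6
[... 876 characters left out ...]
int64(452), np.int64(13), np.int64(55)), (np.int64(452), np.int64(11), np.int64(55))] [38 39 40]
280 [(np.int64(452), np.int64(16), np.int64(59)), (np.int64(452), np.int64(13), np.int64(59)), (np.int64(452), np.int64(11), np.int64(59))] [35 35 34]
285 [(np.int64(451), np.int64(16), np.int64(61)), (np.int64(451), np.int64(14), np.int64(60)), (np.int64(450), np.int64(11), np.int64(60))] [42 42 43]
290 [(np.int64(453), np.int64(16), np.int64(68)), (np.int64(449), np.int64(14), np.int64(60)), (np.int64(453), np.int64(11), np.int64(68))] [39 39 39]
295 [(np.int64(453), np.int64(16), np.int64(71)), (np.int64(447), np.int64(14), np.int64(62)), (np.int64(453), np.int64(11), np.int64(72))] [36 38 38]
```

```bash
python3 - <<'E'
from h import *
c=calibration("side"); p,d=read_camera("side"); P=cloud(c,d)
for v in range(222,252,2): print(v,[(tuple((P[v,u]*1000).round().astype(int).tolist()),int(p[v,u,1])) for u in (345,349,353)])
E
```

```text
222 [((439, 77, 112), 36), ((432, 70, 109), 21), ((437, 23, 76), 23)]
224 [((442, 64, 96), 20), ((431, 72, 105), 14), ((430, 46, 88), 30)]
226 [((446, 48, 79), 17), ((434, 63, 93), 19), ((429, 47, 84), 19)]
228 [((474, -45, 2), 73), ((438, 47, 76), 14), ((429, 45, 77), 30)]
230 [((471, -38, 1), 94), ((443, 26, 54), 21), ((430, 41, 69), 27)]
232 [((469, -33, 0), 101), ((442, 28, 51), 32), ((433, 28, 53), 44)]
234 [((467, -27, -2), 103), ((442, 29, 46), 30), ((435, 21, 42), 48)]
236 [((464, -16, 1), 92), ((442, 27, 39), 30), ((433, 24, 39), 84)]
238 [((455, 11, 18), 92), ((442, 26, 33), 22), ((433, 22, 33), 83)]
240 [((453, 16, 16), 82), ((445, 13, 16), 56), ((433, 21, 26), 119)]
242 [((451, 22, 15), 88), ((442, 20, 17), 84), ((434, 16, 17), 80)]
244 [((451, 22, 9), 83), ((440, 26, 16), 101), ((432, 22, 16), 85)]
246 [((449, 24, 6), 76), ((440, 25, 10), 80), ((431, 26, 13), 92)]
248 [((449, 25, 1), 93), ((440, 22, 2), 75), ((429, 29, 10), 78)]
250 [((447, 30, -1), 98), ((439, 26, 0), 95), ((430, 23, 0), 73)]
```

Both cameras agree that the shut fingertips are at z≈25 mm while the reported TCP is at 5 mm. The real tips therefore end about 21 mm behind the reported TCP. The marker hasn't moved, so I open, go lower while watching the force, and grip.

>>> step_arm(commands=[{"fingers":0.0},{"fingers":0.0},{"fingers":0.0},{"fingers":0.0,"dz":0.01},{"fingers":0.0,"dz":0.018},{"fingers":0.0,"dz":0.022},{"fingers":0.0,"dz":0.022}])

```text
invalid input
```

```bash
python3 - <<'E'
from h import *
go(.441,.0147,-.018,-3.6); print(read_state()["wrist_force"])
c=calibration("side"); p,d=read_camera("side"); P=cloud(c,d)
m=(P[...,2]>.003)&(P[...,2]<.06)&(abs(P[...,0]-.442)<.013)&(P[...,1]>.03)&(P[...,1]<.08)
q=P[m]; print(len(q),(q[np.argsort(q[:,2])[:12]]*1000).round().tolist())
E
```

```text
at [0.4413 0.0148 0.0042] th -3.6 tilt 0.01 t 3.0 w -0.001 q6 1.6105515537334596
 move d [-0.0003  0.0001  0.0222] roll 0.0
[-0.15364907  0.5052624   0.51262921]
14 [[442.0, 33.0, 3.0], [434.0, 79.0, 3.0], [439.0, 59.0, 3.0], [444.0, 46.0, 3.0], [445.0, 31.0, 3.0], [454.0, 44.0, 4.0], [439.0, 67.0, 4.0], [443.0, 35.0, 4.0], [439.0, 71.0, 4.0], [439.0, 52.0, 4.0], [433.0, 31.0, 39.0], [434.0, 30.0, 41.0]]
```

>>> step_arm(commands=[{"fingers":0.0,"dx":0,"dy":0,"dz":0,"roll":0},{"fingers":0.0,"dx":0,"dy":0,"dz":0,"roll":0},{"fingers":0.0,"dx":0,"dy":0,"dz":0,"roll":0},{"fingers":0.0,"dx":0,"dy":0,"dz":0.01,"roll":0},{"fingers":0.0,"dx":0,"dy":0,"dz":0.018,"roll":0},{"fingers":0.0,"dx":0,"dy":0,"dz":0.022,"roll":0},{"fingers":0.0,"dx":0,"dy":0,"dz":0.022,"roll":0}])

```text
time: 3.92
tool_pos: [0.4407, 0.0147, -0.0184]
tcp_rot: [3.14, -0.099, -0.002]
wrist_force: [-0.3, 0.1, 0.2]
width: 0.498
grip_force: 0.0
```

```bash
python3 - <<'E'
from h import *
go(.441,.0147,-.018,-3.6); print(read_state()["wrist_force"])
c=calibration("wrist"); p,d=read_camera("wrist"); P=cloud(c,d)
m=(P[...,2]>.003)&(P[...,2]<.06)&(abs(P[...,0]-.442)<.013)&(abs(P[...,1]-.015)>.014)&(abs(P[...,1]-.015)<.05)&(p[...,1]<60)
q=P[m]; print(len(q),(q[np.argsort(q[:,2])[:40:4]]*1000).round().tolist())
E
```

```text
at [ 0.4407  0.0147 -0.0184] th -3.6 tilt 0.08 t 3.925 w 0.498 q6 1.610605972731244
 move d [ 0.0003  0.     -0.0004] roll -0.0
[-0.29145784  0.11669569  0.19193386]
9664 [[441.0, 35.0, 3.0], [439.0, 35.0, 3.0], [451.0, 35.0, 4.0], [438.0, 35.0, 4.0], [436.0, 36.0, 4.0], [449.0, 35.0, 5.0], [443.0, -8.0, 5.0], [445.0, 35.0, 5.0], [448.0, -8.0, 5.0], [431.0, 36.0, 5.0]]
```

>>> step_arm(commands=[{"fingers":1,"dx":0,"dy":0,"dz":0,"roll":0},{"fingers":1,"dx":0,"dy":0,"dz":0,"roll":0},{"fingers":1,"dx":0,"dy":0,"dz":0,"roll":0},{"fingers":1,"dx":0,"dy":0,"dz":0,"roll":0}], squeeze=30)

```text
time: 4.47
tool_pos: [0.4419, 0.0147, -0.0174]
tcp_rot: [-3.14, 0.099, -0.002]
wrist_force: [1.2, 0.9, 2.8]
width: 0.225
grip_force: 31.0
```

>>> step_arm(commands=[{"fingers":1,"dx":0,"dy":0,"dz":-0.05,"roll":0},{"fingers":1,"dx":0,"dy":0,"dz":-0.1,"roll":0},{"fingers":1,"dx":0,"dy":0,"dz":-0.1,"roll":0}])

```text
time: 4.85
tool_pos: [0.4455, 0.0146, 0.0866]
tcp_rot: [-3.14, 0.099, -0.015]
wrist_force: [-0.8, -0.6, -0.2]
width: 0.224
grip_force: 30.7
```

```bash
python3 -c "
from h import *
go(.501,-.1865,.07,-.7)"
```

```text
at [0.4455 0.0146 0.0866] th -3.6 tilt 0.54 t 4.85 w 0.224 q6 1.6105594821307387
 move d [0.0679 0.1973 0.0172] roll -2.9
```

>>> step_arm(commands=[{"fingers":1,"dx":0.071,"dy":0.197,"dz":0,"roll":-2.9},{"fingers":1,"dx":0.071,"dy":0.197,"dz":0,"roll":-2.9},{"fingers":1,"dx":0.071,"dy":0.197,"dz":0,"roll":-2.9},{"fingers":1,"dx":0.071,"dy":0.197,"dz":0,"roll":-2.9},{"fingers":1,"dx":0.071,"dy":0.197,"dz":0,"roll":-2.9},{"fingers":1,"dx":0.071,"dy":0.197,"dz":0,"roll":-2.9}])

```text
time: 5.6
tool_pos: [0.4986, -0.1849, 0.0811]
tcp_rot: [-3.14, 0.019, 0.004]
wrist_force: [-0.6, -0.5, -0.2]
width: 0.22
grip_force: 30.7
```

```bash
python3 - <<'E'
from h import *
go(.501,-.1865,-.011,-.7)
c=calibration("wrist"); p,d=read_camera("wrist"); cv2.imwrite("pics/w3.png",p); P=cloud(c,d); z=P[...,2]
m=(z>.036)&(z<.043)&(P[...,0]>.40); q=P[m]
print("rim pts",len(q),cv2.minAreaRect((q[:,:2]*1000).astype(np.float32)))
E
```

```text
at [ 0.4986 -0.1849  0.0811] th -0.7 tilt 0.16 t 5.6 w 0.22 q6 1.1800759838977792
 move d [0.0027 0.0017 0.0921] roll 0.0
rim pts 6240 ((507.4477233886719, -230.89984130859375), (350.8993225097656, 199.551025390625), 81.85138702392578)
```

View pics/w3.png

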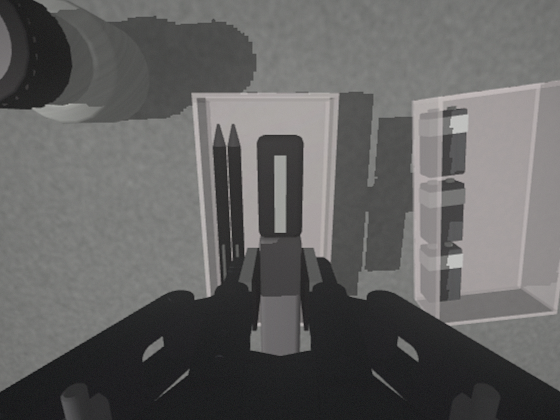

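The wrist view shows the marker held along the pens bin at (280,185), with the pens at (227,200) on its left and the battery bin at right. Now I lower it, release with a small opening, and retreat.

>>> step_arm(commands=[{"fingers":1,"dx":0.003,"dy":0.002,"dz":0.05,"roll":0},{"fingers":1,"dx":0.003,"dy":0.002,"dz":0.085,"roll":0},{"fingers":1,"dx":0.003,"dy":0.002,"dz":0.094,"roll":0},{"fingers":1,"dx":0.003,"dy":0.002,"dz":0.094,"roll":0},{"fingers":0.32,"dx":0.003,"dy":0.002,"dz":0.094,"roll":0},{"fingers":0.32,"dx":0.003,"dy":0.002,"dz":0.094,"roll":0},{"fingers":0.32,"dx":0.003,"dy":0.002,"dz":0.06,"roll":0},{"fingers":0.32,"dx":0.003,"dy":0.002,"dz":0.0,"roll":0}])

```text
time: 6.65
tool_pos: [0.5007, -0.1876, 0.0815]
tcp_rot: [-3.14, 0.02, 0.007]
wrist_force: [0.5, -1.1, 0.4]
width: 0.338
grip_force: 0.0
```

```bash
python3 - <<'E'
from h import *
print(read_state()["wrist_force"])
c=calibration("wrist"); p,d=read_camera("wrist"); P=cloud(c,d); z=P[...,2]
m=(z>.010)&(z<.03)&(abs(P[...,1]+.187)<.03)&(P[...,0]>.42)&(P[...,0]<.58)&(p.max(2)<140); q=P[m]
print(len(q),cv2.minAreaRect((q[:,:2]*1000).astype(np.float32)),np.median(q[:,2]))
go(.4466,.2006,.08,61.4)
E
```

```text
[ 0.45449267 -1.06719382  0.44747009]
3900 ((502.6722412109375, -188.66131591796875), (20.073871612548828, 129.7019500732422), 89.09169006347656) 0.016314109381314248
at [ 0.5076 -0.1905  0.0921] th -0.7 tilt 0.66 t 6.7 w 0.343 q6 1.1782277393341285
 move d [-0.066  -0.3903  0.0096] roll -62.1
```

>>> step_arm(commands=[{"fingers":0.32,"dx":0,"dy":0,"dz":-0.04,"roll":0},{"fingers":0,"dx":-0.06,"dy":-0.387,"dz":-0.04,"roll":-62},{"fingers":-0.15,"dx":-0.06,"dy":-0.387,"dz":-0.04,"roll":-62},{"fingers":-0.15,"dx":-0.06,"dy":-0.387,"dz":-0.04,"roll":-62},{"fingers":-0.15,"dx":-0.06,"dy":-0.387,"dz":-0.04,"roll":-62},{"fingers":-0.15,"dx":-0.06,"dy":-0.387,"dz":-0.04,"roll":-62},{"fingers":-0.15,"dx":-0.06,"dy":-0.387,"dz":-0.04,"roll":-62},{"fingers":-0.15,"dx":-0.06,"dy":-0.387,"dz":-0.04,"roll":-62}])

```text
time: 7.7
tool_pos: [0.4475, 0.2026, 0.1233]
tcp_rot: [-2.699, -1.607, -0.004]
wrist_force: [0.3, 0.3, -0.9]
width: 0.579
grip_force: 0.0
```

```bash
python3 -c "
from h import *
go(.4466,.2006,.1,61.4)"
```

```text
at [0.4475 0.2026 0.1233] th 61.5 tilt 0.15 t 7.7 w 0.579 q6 0.8702589971485545
 move d [-0.0022  0.0002  0.0233] roll 0.1
```

```bash
python3 - <<'E'
from h import *
c=calibration("wrist"); p,d=read_camera("wrist"); P=cloud(c,d); z=P[...,2]
m=(z>.008)&(z<.03)&(np.hypot(P[...,0]-.447,P[...,1]-.2)<.04); q=P[m]
r=cv2.minAreaRect((q[:,:2]*1000).astype(np.float32)); print(len(q),r,np.median(q[:,2]))
# batteries bin from first top picture: rim
go(r[0][0]/1e3,r[0][1]/1e3,-.018,61.4)
E
```

```text
1499 ((446.1307067871094, 200.602783203125), (48.46417999267578, 26.26485824584961), 60.9793701171875) 0.016045107178055802
at [0.4475 0.2027 0.1232] th 61.4 tilt 0.15 t 7.75 w 0.575 q6 0.871715692101264
 move d [-0.0029 -0.0003  0.1412] roll 0.0
```

>>> step_arm(commands=[{"fingers":-0.15,"dx":-0.003,"dy":0,"dz":0.06,"roll":0.3},{"fingers":-0.15,"dx":-0.003,"dy":0,"dz":0.11,"roll":0.3},{"fingers":-0.15,"dx":-0.003,"dy":0,"dz":0.135,"roll":0.3},{"fingers":-0.15,"dx":-0.003,"dy":0,"dz":0.142,"roll":0.3},{"fingers":1,"dx":-0.003,"dy":0,"dz":0.142,"roll":0.3},{"fingers":1,"dx":-0.003,"dy":0,"dz":0.142,"roll":0.3},{"fingers":1,"dx":-0.003,"dy":0,"dz":0.142,"roll":0.3},{"fingers":1,"dx":-0.003,"dy":0,"dz":0.142,"roll":0.3}], squeeze=30)

```text
time: 8.75
tool_pos: [0.4472, 0.197, -0.0186]
tcp_rot: [2.706, 1.594, 0.003]
wrist_force: [-1.1, -0.7, 3.1]
width: 0.3
grip_force: 32.1
```

>>> step_arm(commands=[{"fingers":1,"dx":0,"dy":0,"dz":-0.05,"roll":0},{"fingers":1,"dx":0,"dy":0,"dz":-0.11,"roll":0},{"fingers":1,"dx":0,"dy":0,"dz":-0.14,"roll":0},{"fingers":1,"dx":0,"dy":0,"dz":-0.14,"roll":0}])

```text
time: 9.25
tool_pos: [0.4488, 0.1978, 0.1239]
tcp_rot: [2.706, 1.594, 0.012]
wrist_force: [-0.1, 0.0, -0.7]
width: 0.3
grip_force: 31.6
```

```bash
python3 - <<'E'
from h import *
# batteries bin: fit from top picture depth, rim corners
p=cv2.imread("pics/top0.png"); d=np.load("top0.npy"); c=calibration("top"); P=cloud(c,d); z=P[...,2]
m=np.zeros(z.shape,bool); m[205:290,376:432]=((z>.034)&(z<.046))[205:290,376:432]
q=(P[m][:,:2]*1000)
for a in np.arange(-2,14,1.):
    t=np.radians(a); R=np.array([[np.cos(t),np.sin(t)],[-np.sin(t),np.cos(t)]]); k=q@R.T; lo,hi=np.percentile(k,[1,99],axis=0)
    print(a,(hi-lo).round(1),(R.T@((lo+hi)/2)).round(1))
s=read_state(); print(s["width"],s["grip_force"])
th=np.radians(5.5); print("target",np.array([503.2,-339.6])+ -14*np.array([-np.sin(th),np.cos(th)]))
go(.504,-.353,.12,96)
E
```

```text
-2.0 [176.4 112.9] [ 503.8 -339. ]
-1.0 [175.5 110.5] [ 503.9 -339.1]
0.0 [174.6 108. ] [ 503.9 -339.1]
1.0 [173.8 105.4] [ 503.8 -339.1]
2.0 [173.  102.9] [ 503.6 -339.1]
3.0 [172.2 100.4] [ 503.5 -339.3]
4.0 [171.4  98.1] [ 503.3 -339.3]
5.0 [170.5  95.9] [ 503.2 -339.4]
6.0 [169.7  93.9] [ 503.2 -339.6]
7.0 [169.5  93.1] [ 503.3 -339.6]
8.0 [170.   94.6] [ 503.4 -339.3]
9.0 [170.8  96.4] [ 503.4 -339.2]
10.0 [171.6  98.7] [ 503.4 -339.1]
11.0 [172.4 101.1] [ 503.5 -338.9]
12.0 [173.1 103.5] [ 503.6 -338.8]
13.0 [174.1 105.9] [ 503.5 -338.6]
0.30012124557868847 31.60209596157074
target [ 504.54184054 -353.53554678]
at [0.4488 0.1978 0.1239] th 61.0 tilt 0.43 t 9.25 w 0.3 q6 0.8703092525640523
 move d [-0.4551  0.3153  0.0027] roll -35.0
```

>>> step_arm(commands=[{"fingers":1,"dx":-0.455,"dy":0.315,"dz":0,"roll":-35.8},{"fingers":1,"dx":-0.455,"dy":0.315,"dz":0,"roll":-35.8},{"fingers":1,"dx":-0.455,"dy":0.315,"dz":0,"roll":-35.8},{"fingers":1,"dx":-0.455,"dy":0.315,"dz":0,"roll":-35.8},{"fingers":1,"dx":-0.455,"dy":0.315,"dz":0,"roll":-35.8},{"fingers":1,"dx":-0.455,"dy":0.315,"dz":0,"roll":-35.8},{"fingers":1,"dx":-0.455,"dy":0.315,"dz":0,"roll":-35.8},{"fingers":1,"dx":-0.455,"dy":0.315,"dz":0,"roll":-35.8}])

```text
time: 10.25
tool_pos: [0.4921, -0.2764, 0.1181]
tcp_rot: [-2.084, -2.347, 0.0]
wrist_force: [0.4, 0.3, -0.7]
width: 0.299
grip_force: 31.6
```

>>> step_arm(commands=[{"fingers":1,"dx":0,"dy":0,"dz":0,"roll":0}])

```text
time: 10.38
tool_pos: [0.4926, -0.2788, 0.1184]
tcp_rot: [-2.091, -2.343, 0.002]
wrist_force: [-0.2, 0.9, -0.7]
width: 0.305
grip_force: 31.6
```

```bash
python3 - <<'E'
from h import *
go(.5045,-.353,.06,96.8)
c=calibration("wrist"); p,d=read_camera("wrist"); cv2.imwrite("pics/w4.png",p)
E
```

```text
at [ 0.4926 -0.2788  0.1184] th 96.5 tilt 0.1 t 10.375 w 0.305 q6 -0.6716435696254821
 move d [-0.0751  0.0035  0.0583] roll -0.3
```

View pics/w4.png

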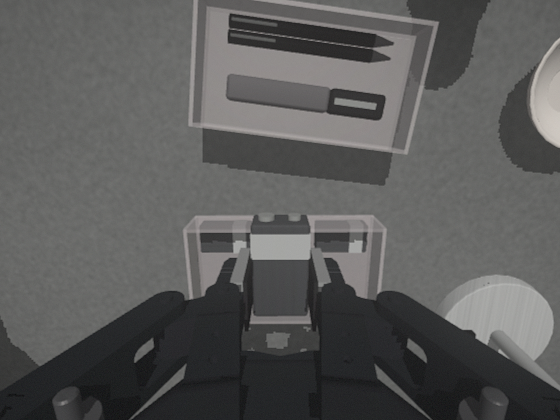

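The wrist view shows the marker lying in the pens bin (305,95) and the held battery with its terminals forward at (280,218), just short of the battery bin. I measure the battery's offset in the grip.

```bash
python3 - <<'E'
from h import *
s=read_state(); R=Ro.from_rotvec(s["tcp_rot"]).as_matrix()
c=calibration("wrist"); p,d=read_camera("wrist"); P=cloud(c,d); T=(P-s["tool_pos"])@R
m=(d>0)&(abs(T[...,1])<.010)&(T[...,2]>-.040)&(T[...,2]<-.012)&(T[...,0]<.05)
q=T[m]*1000; print(len(q),np.percentile(q[:,0],[1,50,90,97,99,100]).round(1),np.percentile(q[:,2],[1,10,50,90,99]).round(1))
# bin: +y wall top in this view, 3-mm rim around z=40
z=P[...,2]; b=(z>.037)&(z<.043)&(abs(P[...,0]-.5)<.08)&(P[...,1]<-.27)&(P[...,1]>-.40)
k=P[b]*1000; print(len(k),np.percentile(k[:,1],[1,50,99]).round(1),np.percentile(k[:,0],[1,99]).round(1))
go(.5045,-.353,-.013,96.8)
E
```

```text
4459 [-19.4   7.1  25.3  26.9  27.6  28. ] [-36.  -35.4 -34.6 -32.5 -22.8]
844 [-389.6 -303.1 -286.8] [420.2 579.8]
at [ 0.492  -0.2748  0.1181] th 96.7 tilt 0.23 t 10.475 w 0.302 q6 -0.6707983290648541
 move d [-0.0795  0.0037  0.1309] roll -0.1
```

>>> step_arm(commands=[{"fingers":1,"dx":-0.05,"dy":0.003,"dz":0,"roll":-0.2},{"fingers":1,"dx":-0.081,"dy":0.003,"dz":0.03,"roll":-0.2},{"fingers":1,"dx":-0.081,"dy":0.003,"dz":0.04,"roll":-0.2},{"fingers":1,"dx":-0.081,"dy":0.003,"dz":0.04,"roll":-0.2},{"fingers":1,"dx":-0.081,"dy":0.003,"dz":0.04,"roll":-0.2},{"fingers":1,"dx":-0.081,"dy":0.003,"dz":0.04,"roll":-0.2}])

```text
time: 11.22
tool_pos: [0.5067, -0.3546, 0.0814]
tcp_rot: [2.079, 2.353, 0.0]
wrist_force: [0.8, -0.1, -0.3]
width: 0.304
grip_force: 31.6
```

```bash
python3 -c "
from h import *
go(.5053,-.3565,-.013,96.8)"
```

```text
at [ 0.5067 -0.3546  0.0814] th 97.1 tilt 0.1 t 11.225 w 0.304 q6 -0.7742439695199873
 move d [-0.0016 -0.0018  0.0944] roll 0.3
```

>>> step_arm(commands=[{"fingers":1,"dx":-0.002,"dy":-0.001,"dz":0.05,"roll":0.2},{"fingers":1,"dx":-0.002,"dy":-0.001,"dz":0.085,"roll":0.2},{"fingers":1,"dx":-0.002,"dy":-0.001,"dz":0.096,"roll":0.2},{"fingers":1,"dx":-0.002,"dy":-0.001,"dz":0.096,"roll":0.2},{"fingers":0.1,"dx":-0.002,"dy":-0.001,"dz":0.096,"roll":0.2},{"fingers":0.1,"dx":-0.002,"dy":-0.001,"dz":0.096,"roll":0.2},{"fingers":0.1,"dx":-0.002,"dy":-0.001,"dz":0.05,"roll":0.2},{"fingers":0.1,"dx":-0.002,"dy":-0.001,"dz":-0.06,"roll":0.2}])

```text
time: 12.22
tool_pos: [0.5037, -0.3561, 0.0919]
tcp_rot: [-2.083, -2.346, 0.0]
wrist_force: [1.2, -0.3, -0.3]
width: 0.452
grip_force: 0.0
```

```bash
python3 - <<'E'
from h import *
print(read_state()["wrist_force"],read_state()["width"])
go(.6025,-.056,.17,85)
E
```

```text
[ 1.22085239 -0.26600725 -0.25695909] 0.4518286924848614
at [ 0.5037 -0.3561  0.0919] th 96.8 tilt 0.27 t 12.225 w 0.452 q6 -0.7743797778434113
 move d [ 0.2865  0.1334 -0.0776] roll 11.8
```

>>> step_arm(commands=[{"fingers":0.1,"dx":0,"dy":0,"dz":-0.05,"roll":0},{"fingers":-0.5,"dx":0.05,"dy":0.02,"dz":-0.08,"roll":12},{"fingers":-1,"dx":0.284,"dy":0.133,"dz":-0.08,"roll":12},{"fingers":-1,"dx":0.284,"dy":0.133,"dz":-0.08,"roll":12},{"fingers":-1,"dx":0.284,"dy":0.133,"dz":-0.08,"roll":12},{"fingers":-1,"dx":0.284,"dy":0.133,"dz":-0.08,"roll":12},{"fingers":-1,"dx":0.284,"dy":0.133,"dz":-0.08,"roll":12},{"fingers":-1,"dx":0.284,"dy":0.133,"dz":-0.08,"roll":12}])

```text
time: 13.22
tool_pos: [0.6038, -0.0591, 0.173]
tcp_rot: [2.318, 2.12, -0.0]
wrist_force: [-1.4, -1.1, 0.3]
width: 1.0
grip_force: 0.0
```

```bash
python3 - <<'E'
from h import *
p,d=read_camera("top"); c=calibration("top"); P=cloud(c,d); z=P[...,2]
cv2.imwrite("pics/top5.png",cv2.resize(p[180:300,200:440],None,fx=3.3,fy=3.3,interpolation=cv2.INTER_CUBIC))
cw=calibration("wrist"); pw,dw=read_camera("wrist"); Q=cloud(cw,dw)
m=(Q[...,2]>.097)&(Q[...,2]<.109)&(np.hypot(Q[...,0]-.6025,Q[...,1]+.056)<.04); q=(Q[m][:,:2]*1000).astype(np.float32)
print("cap wrist",len(q),cv2.minEnclosingCircle(q) if len(q) else "", np.median(Q[m][:,2]) if len(q) else "")
go(.6025,-.056,.05,85)
E
```

```text
cap wrist 3281 ((602.3321533203125, -57.90032196044922), 27.0062313079834) 0.10181004034079848
at [ 0.6034 -0.0607  0.1728] th 84.8 tilt 0.04 t 13.325 w 1.004 q6 -0.04913609366946664
 move d [ 0.0047 -0.0013  0.1228] roll -0.2
```

View pics/top5.png

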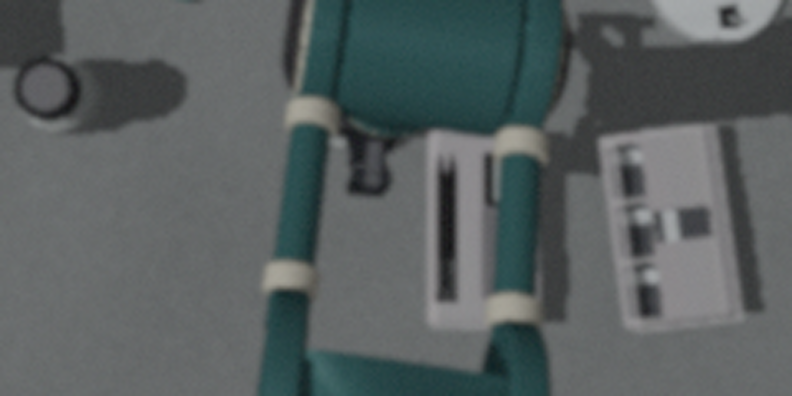

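The battery sits in its bin beside the row at (690,222), and the marker stays in the pens bin, partly hidden under the arm. The cap centre is confirmed at (602,-57) with its top at about 102 mm. I descend and grip it.

>>> step_arm(commands=[{"fingers":-1,"dx":0.003,"dy":-0.001,"dz":0.05,"roll":0},{"fingers":-1,"dx":0.003,"dy":-0.001,"dz":0.09,"roll":0},{"fingers":-1,"dx":0.003,"dy":-0.001,"dz":0.115,"roll":0},{"fingers":-1,"dx":0.003,"dy":-0.001,"dz":0.12,"roll":0},{"fingers":1,"dx":0.003,"dy":-0.001,"dz":0.12,"roll":0},{"fingers":1,"dx":0.003,"dy":-0.001,"dz":0.12,"roll":0},{"fingers":1,"dx":0.003,"dy":-0.001,"dz":0.12,"roll":0},{"fingers":1,"dx":0.003,"dy":-0.001,"dz":0.12,"roll":0}], squeeze=40)

```text
time: 14.32
tool_pos: [0.6047, -0.057, 0.0549]
tcp_rot: [2.317, 2.116, 0.003]
wrist_force: [0.3, -1.1, 6.1]
width: 0.6
grip_force: 42.2
```

```bash
python3 -c "
from h import *
go(.6024,-.057,.052,85);s=read_state();print(s['wrist_force'],s['torque'],s['width'],s['grip_force'])"
```

```text
at [ 0.6047 -0.057   0.0549] th 84.8 tilt 0.22 t 14.325 w 0.6 q6 -0.043730151163163526
 move d [-0.0002 -0.0023  0.0029] roll -0.2
[ 0.29699401 -1.11652843  6.05110127] [-0.20652704  0.11472492 -0.04348238] 0.599748286413551 42.22036421298981
```

>>> step_arm(commands=[{"fingers":1,"dx":0,"dy":0,"dz":0,"roll":-10},{"fingers":1,"dx":0,"dy":0,"dz":0,"roll":-20},{"fingers":1,"dx":0,"dy":0,"dz":0,"roll":-30},{"fingers":1,"dx":0,"dy":0,"dz":0,"roll":-30}])

```text
time: 14.82
tool_pos: [0.6047, -0.0564, 0.0549]
tcp_rot: [1.689, 2.645, 0.003]
wrist_force: [-0.1, 1.1, 6.6]
width: 0.595
grip_force: 42.2
```

```bash
python3 -c "
from h import *
go(.6024,-.057,.052,85);s=read_state();print(s['wrist_force'],s['torque'],s['width'],s['grip_force'])"
```

```text
at [ 0.6047 -0.0564  0.0549] th 114.9 tilt 0.21 t 14.825 w 0.595 q6 -0.5688294593993295
 move d [ 0.0004 -0.0024  0.0028] roll 29.9
[-0.11429198  1.14032877  6.64485858] [0.01531909 0.12734475 0.02665509] 0.595257473752934 42.22107768058777
```

Turning is free past 15° (torque about 0.03 N·m), so anticlockwise is the right way. I carry on to the stop.

>>> step_arm(commands=[{"fingers":1,"dx":0,"dy":0,"dz":0,"roll":-10},{"fingers":1,"dx":0,"dy":0,"dz":0,"roll":-20},{"fingers":1,"dx":0,"dy":0,"dz":0,"roll":-30},{"fingers":1,"dx":0,"dy":0,"dz":0,"roll":-40},{"fingers":1,"dx":0,"dy":0,"dz":0,"roll":-50},{"fingers":1,"dx":0,"dy":0,"dz":0,"roll":-50}])

```text
time: 15.58
tool_pos: [0.6061, -0.0564, 0.0549]
tcp_rot: [0.419, 3.107, 0.001]
wrist_force: [5.6, 0.4, 5.0]
width: 0.6
grip_force: 43.4
```

```bash
python3 -c "
from h import *
go(.6024,-.057,.052,85);s=read_state();print(s['wrist_force'],s['torque'],s['width'],s['grip_force'])"
```

```text
at [ 0.6061 -0.0564  0.0549] th 164.6 tilt 0.38 t 15.575 w 0.6 q6 -1.4374234014455178
 move d [ 0.0035 -0.0016  0.0028] roll 79.6
[5.63435233 0.3946629  4.98711661] [ 0.18844293 -0.87273844 -0.55086775] 0.5995997827528923 43.374348878860474
```

>>> step_arm(commands=[{"fingers":1,"dx":0,"dy":0,"dz":-0.004,"roll":0},{"fingers":1,"dx":0,"dy":0,"dz":-0.008,"roll":0},{"fingers":1,"dx":0,"dy":0,"dz":-0.008,"roll":0}])

```text
time: 15.95
tool_pos: [0.6039, -0.057, 0.0598]
tcp_rot: [0.421, 3.111, -0.001]
wrist_force: [5.3, -2.4, -3.1]
width: 0.593
grip_force: 47.0
```

```bash
python3 -c "
from h import *
go(.6024,-.057,.052,85);s=read_state();print(s['wrist_force'],s['torque'],s['width'],s['grip_force'])"
```

```text
at [ 0.6039 -0.057   0.0598] th 164.6 tilt 0.11 t 15.95 w 0.593 q6 -1.4360941866054797
 move d [ 0.0014 -0.0004  0.0078] roll 79.6
[ 5.25021214 -2.41018102 -3.06917502] [-0.37301131 -0.95272965 -0.41443651] 0.593174014038233 47.042258977890015
```

>>> step_arm(commands=[{"fingers":1,"dx":0,"dy":0,"dz":-0.006,"roll":0},{"fingers":1,"dx":0,"dy":0,"dz":-0.012,"roll":0},{"fingers":1,"dx":0,"dy":0,"dz":-0.025,"roll":0},{"fingers":1,"dx":0,"dy":0,"dz":-0.05,"roll":0},{"fingers":1,"dx":0,"dy":0,"dz":-0.075,"roll":0},{"fingers":1,"dx":0,"dy":0,"dz":-0.095,"roll":0},{"fingers":1,"dx":0,"dy":0,"dz":-0.095,"roll":0},{"fingers":1,"dx":0,"dy":0,"dz":-0.095,"roll":0}])

```text
time: 16.95
tool_pos: [0.6023, -0.0564, 0.1551]
tcp_rot: [-0.416, -3.113, -0.0]
wrist_force: [-0.4, 0.1, -0.0]
width: 0.592
grip_force: 47.2
```

```bash
python3 - <<'E'
from h import *
go(.6024,-.057,.15,165); s=read_state();print(s['wrist_force'],s['torque'],s['width'],s['grip_force'],np.abs(s['joint_vel']).max())
p,d=read_camera("side"); a=p[90:290,220:420]; w,_=read_camera("wrist")
o=np.zeros((400,800,3),np.uint8); o[:,:400]=cv2.resize(a,(400,400),interpolation=cv2.INTER_CUBIC); o[:300,400:]=cv2.resize(w,(400,300)); cv2.imwrite("pics/s6.png",o)
E
```

```text
at [ 0.6023 -0.0564  0.1551] th 164.8 tilt 0.07 t 16.95 w 0.592 q6 -1.439858654196886
 move d [-0.0003 -0.0006  0.0051] roll -0.2
[-0.41792366  0.07676494 -0.02800509] [-0.03191688  0.03627924  0.04250556] 0.5921535519698621 47.231751680374146 0.014593638461145668
```

View pics/s6.png

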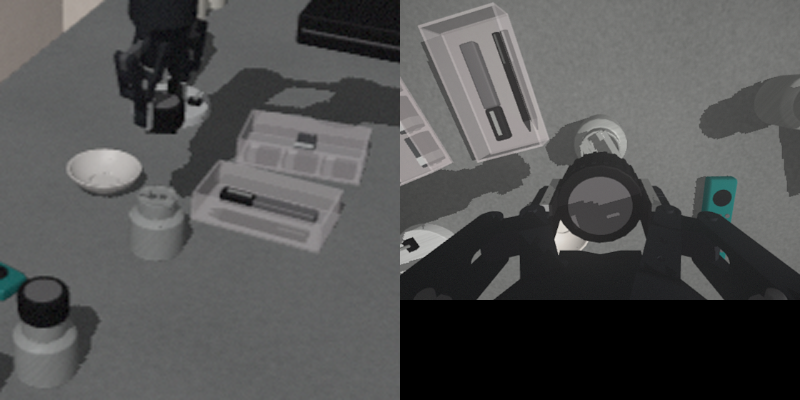

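The side crop shows the cap held high above the open canister at (165,115), the marker in the pens bin and the battery in its bin. The other canister is closed. One last check covers whether the battery lies flat and the cap is level.

```bash
python3 - <<'E'
from h import *
c=calibration("top"); p,d=read_camera("top"); P=cloud(c,d); m=np.zeros(d.shape,bool)
t=np.radians(6.8); L=(P[...,:2]-[.5033,-.3396])@np.array([[np.cos(t),-np.sin(t)],[np.sin(t),np.cos(t)]])
m=(abs(L[...,0])<.05)&(L[...,1]<.014)&(L[...,1]>-.041)&(P[...,2]>.010)
q=L[m]*1000; print("batt local",len(q),q.min(0).round(),q.max(0).round(),np.percentile(P[m][:,2],[5,50,95]).round(4))
s=read_state(); c=calibration("wrist"); p,d=read_camera("wrist"); P=cloud(c,d)
m=(np.hypot(P[...,0]-s["tool_pos"][0],P[...,1]-s["tool_pos"][1])<.022)&(P[...,2]>.19)&(P[...,2]<.22); q=P[m]
A=np.linalg.lstsq(np.c_[q[:,:2],np.ones(len(q))],q[:,2],rcond=None)[0]; print("cap top",len(q),np.median(q[:,2]),"slope deg",np.degrees(A[:2]))
E
```

```text
batt local 158 [-13. -37.] [14. 12.] [0.015  0.0208 0.025 ]
cap top 7564 0.20108001648754525 slope deg [ 0.08817233 -0.17448892]
```

```bash
python3 -c "
from workcell import *
print(finish_job())"
```

```text
the job is handed in; nothing more can be done
None
```

The marker is in the pens tier and the loose battery is flat in the batteries tier. The canister nearer the lamp opened anticlockwise, its cap is held level about 10 cm above it, the other canister stayed closed, and I handed the job in at about 17 s of the 72 s.

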